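# Pour the lock barrels into the job dish

## Robot

A 7-joint arm with a two-finger parallel gripper is mounted at the origin on the work surface. World frame = base frame: x ahead of the robot, y to its left, z up, the work surface at z = 0. Lengths are in m, angles in degrees, forces in N, time in s.
With the tool pointing down it reaches from about 0.425 to 0.925 m from the base axis. Payload 6.8 kg.
Tool frame: the origin (TCP) lies midway between the tips of the shut fingers; the grasp point (between the pads) lies 19 mm behind it; z points along the fingers, y is the line along which they close (so a half turn about z gives the same grasp; the last joint's range is limited). The gripper opens to 88 mm and grips with 3 to 60 N. Pads are 20 mm wide; open, the fingers measure 115 mm over their backs; the gripper's body (75 mm by 178 mm) begins 61 mm behind the grasp point.
Start: joints at [61.243, 27.33, 1.283, 89.118, -0.659, 63.558, -4.761], TCP at [0.259, -0.623, 0.203] pointing down, gripper open.
Joint ranges: [-169.35, 169.35], [-19.33, 120.38], [-80.79, 83.38], [13.8, 139.57], [-78.32, 258.32], [9.67, 109.79], [-169.56, 169.56]. Speed limits (degrees/s): [136.94, 136.94, 180, 180, 180, 180, 180].

## Interface

Orientations are given as [roll, pitch, yaw] about the fixed x, y, z axes, in that order (R = Rz(yaw) Ry(pitch) Rx(roll)).
In Python, from station import robot gives the robot as it stands.
- The arm moves only by the shell command python3 -m inch 'ROWS' [FORCE]. ROWS is JSON, one flat list of numbers, 7 for each row, row after row: the shift along the world's x, y, z normalised to -1 to 1, where 1 is 150 mm, then the turn, a rotation vector about the world's x, y, z normalised to -1 to 1, where 1 is 60 degrees, then the closure, from -1 (fully open) to 1 (shut). A call has 1 to 20 rows; each row is the pose to reach, as a shift and turn from the pose commanded when the call began; what a row does not reach only later rows make up. A row lasts 1/12 s, in which the tool goes at most 41.7 mm and 7.16 degrees, less where a joint would pass 70% of its speed; a pose out of reach is approached as far as the arm can. A call with a number of a shift or a turn outside -1 to 1 is refused whole. A call with a gripper value outside its range is refused whole. The fingers move at their own pace and stop on an object; FORCE is the grip in N (left out, the last holds). Time passes only in rows, so rows that repeat a pose let the fingers close. It gives the time, the measured TCP pose, the force, the opening and the grip force at its end, in the units of the state.
- robot.read_state(): the state, without advancing time (a new reading comes with each control period).
- robot.capture(name): name is "side" or "top" or "wrist"; returns a dict with "frame" (384x512x3 uint8, red, green, blue), "depth" (384x512 float32, m along the optical axis (not along the pixel's ray), 0 where there is no reading), "fx", "fy", "cx", "cy" (pixels), "cam_to_world" (4x4, takes a point from camera to world coordinates); the wrist camera has in their place "tool_from_camera" (4x4, takes a point from camera to tool coordinates, whose origin is the TCP and whose axes are the flange's). Camera axes: x right, y up, looking along -z (the intrinsics and any distortion apply to the point x, -y, -z); pixel columns grow to the right and rows downward; lengths in m; the calibration is good to about 2 mm. A picture is of the moment at which its call begins: read the wrist's pose just before it.
- robot.close_job(): hands the job in; it is judged then, once.
The state is a dict: "clock": time; "joints": joint angles; "qd": joint speeds; "joint_efforts": joint torques, N m; "tcp_pos": TCP position; "tool_rot": TCP orientation; "ft_force": force on the tool from outside, world axes, zero at the start; "moment": the same for the moment, N m; "opening": finger opening in m; "finger_force": force on a finger pad.
Only numpy, scipy, OpenCV 4.12 (cv2) and the standard library are available. Lean on these libraries where they do the work, as an engineer would, in place of code of your own. Each camera call takes 0.05 s, during which the arm holds its last target. There are 200 camera calls.

## Task

Lift the steel cup with the eight lock barrels out of its well in the grey caddy by its rim, stand it upright on the black rubber mat and let go of it there. Then take it again round its red sleeve, your hand leaning back so that it can tip the cup right over, pour all eight barrels into the blue dish, and stand the empty cup upright on the mat again. Spill nothing, leave the dish standing where it is, and do not disturb the cup of keys, the padlock or the file.

Things in the scene. Friction and masses are not known exactly. Their poses are not given: they have to be found in the camera images.
- cup: steel cup holding the eight lock barrels: a cone 80 mm high, outside diameter 44 mm at the foot, 68 mm at the rim, wall 3 mm, floor 4 mm, with a straight red grip sleeve of 59 mm diameter from 4 to 50 mm up. 130 g, full 330 g. Origin: centre of its underside; z points out of its mouth. It starts in a well of the caddy, its rim 22 mm above the caddy's top: only the rim band can be gripped there
- cup_rim (a point): centre of the cup's mouth, 80 mm up the cup's z axis from its origin
- cup_grip (a point): point on the cup's axis in its grip sleeve, 34 mm up from its origin, close to the full cup's centre of mass (gripped far from it, the cup swings in the fingers when tipped)
- caddy: fixed grey moulded block 130 x 250 x 66 mm (its own x, y, z) with two round wells of 66 mm diameter, 58 mm deep, centred 57.5 mm either way along its y axis. Origin: centre of its underside
- mat: fixed black rubber bench mat 170 x 150 mm (its x, y), 4 mm thick. Origin: centre of its underside, on the bench
- dish: loose blue steel dish, 400 g, 45 mm high, outside diameter 116 mm at the foot and 132 mm at the rim, wall 3 mm, floor 4 mm thick. Origin: centre of its underside
- key_cup: a like steel cup with a blue sleeve in the caddy's other well, full of brass key blanks that stand up to 18 mm out of it; a bystander. Origin: centre of its underside
- padlock: brass padlock lying flat, about 20 mm high, 48 mm wide (y), 82 mm long (x) with its steel shackle towards its -x; a bystander. Origin: underside, under the padlock body
- file: flat file with a wooden handle, lying, 240 mm long along its x, at most 25 mm high; a bystander. Origin: underside, at mid length
- barrel1: lock barrel 1 of eight alike: solid, smooth, brass with a domed chromed face that has a key slot; 17 mm diameter, 22 mm long, both ends rounded, 25 g; the last ones leave the cup when it is tipped by about 95 to 115 degrees. Origin: its centre; z along its length towards the face
- barrel2: lock barrel 2 of eight, as barrel1
- barrel3: lock barrel 3 of eight, as barrel1
- barrel4: lock barrel 4 of eight, as barrel1
- barrel5: lock barrel 5 of eight, as barrel1
- barrel6: lock barrel 6 of eight, as barrel1
- barrel7: lock barrel 7 of eight, as barrel1
- barrel8: lock barrel 8 of eight, as barrel1
There are look-alikes about, which are no part of the job. Leave any orange look-alike of the cup alone.

How it is judged (in metres and radians):
On the way, in this order (a step that is already met when the one before it is completed fails the run):
1. the cup, with all eight barrels in it, is lifted clear out of its well (height (world z) of cup above 0.07 m and distance between each of barrel1, barrel2, barrel3, barrel4, barrel5, barrel6, barrel7, barrel8 and cup below 0.085 m), for 0.1 s.
2. the cup, with all eight barrels in it, stands upright on the mat, released (angle between cup's own z axis and vertical below 0.1 rad and x of cup in the frame of mat between -0.085 and 0.085 m and y of cup in the frame of mat between -0.075 and 0.075 m and z of cup in the frame of mat between 0 and 0.01 m and contact force between the fingers and cup below 0.1 N and linear speed of cup below 0.02 m/s and distance between each of barrel1, barrel2, barrel3, barrel4, barrel5, barrel6, barrel7, barrel8 and cup below 0.085 m), for 0.2 s.
3. the cup, held round its sleeve and not by the rim, is tipped by more than 60 degrees with its mouth over the dish (angle between cup's own z axis and vertical above 1.05 rad and horizontal distance between cup_rim and dish below 0.1 m and height (world z) of cup_rim above 0.045 m and contact force between the fingers and cup above 0.5 N and z of the grasp point in the frame of cup below 0.065 m), for 0.1 s.
At the end, for the whole second after the job is handed in: all eight barrels lie at rest in the blue dish (centres within 64 mm of its axis and below its rim), the dish stands upright (within 0.1 rad), and the empty cup stands on the mat, its centre within the mat's outline, upright (within 0.1 rad), at rest and released (angle between each of cup, dish's own z axis and vertical below 0.1 rad and x of cup in the frame of mat between -0.085 and 0.085 m and y of cup in the frame of mat between -0.075 and 0.075 m and z of cup in the frame of mat between 0 and 0.01 m and contact force between the fingers and cup below 0.1 N and linear speed of cup below 0.02 m/s and horizontal distance between each of barrel1, barrel2, barrel3, barrel4, barrel5, barrel6, barrel7, barrel8 and dish below 0.064 m and z of barrel1 in the frame of dish between 0 and 0.045 m and z of barrel2 in the frame of dish between 0 and 0.045 m and z of barrel3 in the frame of dish between 0 and 0.045 m and z of barrel4 in the frame of dish between 0 and 0.045 m and z of barrel5 in the frame of dish between 0 and 0.045 m and z of barrel6 in the frame of dish between 0 and 0.045 m and z of barrel7 in the frame of dish between 0 and 0.045 m and z of barrel8 in the frame of dish between 0 and 0.045 m and linear speed of each of barrel1, barrel2, barrel3, barrel4, barrel5, barrel6, barrel7, barrel8 below 0.03 m/s); the robot touches nothing.
It fails at once if the dish is pushed more than 40 mm from its place (distance of dish from where it was at the start of the episode above 0.04 m).
It fails at once if the cup of keys, the padlock or the file is moved by more than 30 mm (distance of any of key_cup, padlock, file from where it was at the start of the episode above 0.03 m).
It fails at once if a barrel is spilt on the bench or the mat, outside the dish and the cup ((height (world z) of barrel1 below 0.0145 m and horizontal distance between barrel1 and cup above 0.06 m and horizontal distance between barrel1 and dish above 0.075 m) or (height (world z) of barrel2 below 0.0145 m and horizontal distance between barrel2 and cup above 0.06 m and horizontal distance between barrel2 and dish above 0.075 m) or (height (world z) of barrel3 below 0.0145 m and horizontal distance between barrel3 and cup above 0.06 m and horizontal distance between barrel3 and dish above 0.075 m) or (height (world z) of barrel4 below 0.0145 m and horizontal distance between barrel4 and cup above 0.06 m and horizontal distance between barrel4 and dish above 0.075 m) or (height (world z) of barrel5 below 0.0145 m and horizontal distance between barrel5 and cup above 0.06 m and horizontal distance between barrel5 and dish above 0.075 m) or (height (world z) of barrel6 below 0.0145 m and horizontal distance between barrel6 and cup above 0.06 m and horizontal distance between barrel6 and dish above 0.075 m) or (height (world z) of barrel7 below 0.0145 m and horizontal distance between barrel7 and cup above 0.06 m and horizontal distance between barrel7 and dish above 0.075 m) or (height (world z) of barrel8 below 0.0145 m and horizontal distance between barrel8 and cup above 0.06 m and horizontal distance between barrel8 and dish above 0.075 m)).
It also fails if it takes over 69 s, if anything falls off the work surface, if the arm or the gripper's body presses on something with over 40 N, if the wrist force passes 120 N, or if a joint passes its speed limit or range.

## Working session

There is one attempt and no reset: what is moved stays moved. The work goes in short steps, Python scripts to look and compute and a shell command to move; the robot and the scene stay as the last step left them, time stands still between calls to the robot, and variables do not carry over. Pictures are saved under pics/ and viewed, at most 10 in all, crops included, and the job is handed in when it is done.

```bash
mkdir -p pics; cat > h.py <<'E'
import numpy as np, cv2
from station import robot
def pts(c):
    d=c["depth"]; v,u=np.mgrid[0:d.shape[0],0:d.shape[1]]
    P=np.stack([(u-c["cx"])/c["fx"]*d,-(v-c["cy"])/c["fy"]*d,-d],-1)
    M=np.array(c["cam_to_world"]); return P@M[:3,:3].T+M[:3,3]
E
python3 - <<'E'
from h import *
s=robot.read_state();print(s)
for n in("top","side"):
    c=robot.capture(n);np.savez(n+".npz",f=c["frame"],d=c["depth"],p=pts(c)); print(n,{k:v for k,v in c.items() if k not in("frame","depth")})
    cv2.imwrite(f"pics/{n}0.png",cv2.cvtColor(c["frame"],cv2.COLOR_RGB2BGR))
E
```

```text
{'clock': 0.0, 'joints': array([61.24255831, 27.37506   ,  1.27946011, 89.1776788 , -0.6569423 ,
       63.55743272, -4.76237347]), 'qd': array([ 0.0605367 ,  0.01963416,  0.01316289,  0.0159277 , -0.05818828,
        0.03840388,  0.00722749]), 'joint_efforts': array([ 1.84165365e-04, -5.82858217e+01,  1.53450876e+00, -2.72614270e+01,
       -5.42530732e-02,  1.69578317e-02,  2.20254342e-04]), 'tcp_pos': array([ 0.25874034, -0.62275371,  0.20159486]), 'tool_rot': array([-1.79897574e+02,  9.12419888e-03,  2.25652531e+01]), 'ft_force': array([-0.22471846,  0.7549048 , -0.53996448]), 'moment': array([-0.02181296,  0.01920376, -0.03783018]), 'finger_force': 0.0, 'opening': 0.08745277218826183}
top {'fx': 388.89315406674507, 'fy': 388.89315406674507, 'cx': 254.85417696649642, 'cy': 192.81836376804898, 'cam_to_world': array([[-0.00673291,  0.99321145, -0.11612783,  0.42414216],
       [-0.99991983, -0.00793242, -0.00987015, -0.06252206],
       [-0.01072433,  0.11605207,  0.99318523,  1.12427548],
       [ 0.        ,  0.        ,  0.        ,  1.        ]])}
side {'fx': 437.87728903845965, 'fy': 437.87728903845965, 'cx': 254.0230897772613, 'cy': 193.7390691523234, 'cam_to_world': array([[-0.86841301,  0.28676762, -0.40450361,  0.00364635],
       [-0.49566472, -0.5238482 ,  0.69274782,  0.87337848],
       [-0.01324084,  0.80208939,  0.59705719,  0.90135039],
       [ 0.        ,  0.        ,  0.        ,  1.        ]])}
```

View pics/top0.png

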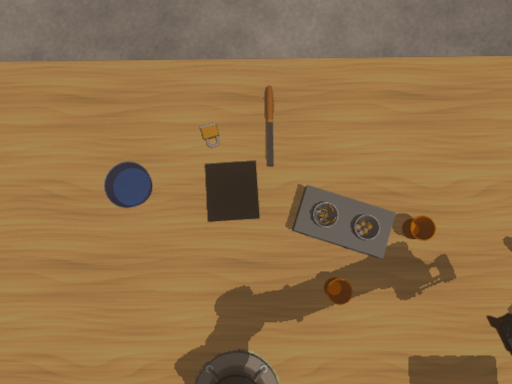

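View pics/side0.png

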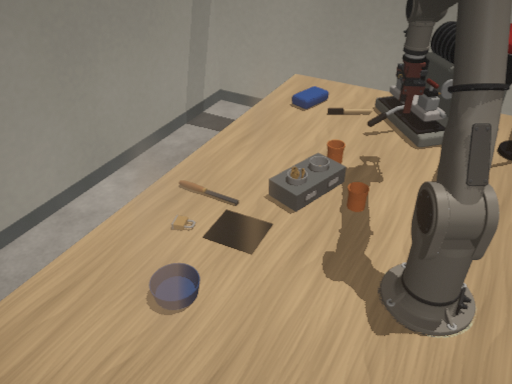

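The top view shows the dish at (129,185), the mat at (232,191), the caddy with cups at (325,214) and (367,227), the padlock at (210,133), the file at (269,125), and orange decoys at (422,228) and (340,291). Either caddy cup could be the one meant: the keys stand proud of their cup, while the barrels sit down inside theirs. I'll check with an enlarged crop.

```bash
python3 - <<'E'
from h import *
t=np.load("top.npz");s=np.load("side.npz")
a=cv2.resize(t["f"][185:260,285:405],None,fx=5,fy=5,interpolation=cv2.INTER_CUBIC)
b=cv2.resize(s["f"][145:210,262:350],None,fx=5,fy=4,interpolation=cv2.INTER_CUBIC)
im=np.zeros((560,600,3),np.uint8);im[:375]=a
b=cv2.resize(b,(250,185));im[375:560,:250]=b
cv2.imwrite("pics/crop.png",cv2.cvtColor(im,cv2.COLOR_RGB2BGR))
p=t["p"];f=t["f"].astype(int);hsv=cv2.cvtColor(t["f"],cv2.COLOR_RGB2HSV)
z=p[...,2]
def rep(n,m,box):
    k=np.zeros(m.shape,bool);x0,y0,x1,y1=box;k[y0:y1,x0:x1]=1;m=m&k
    q=p[m].astype(np.float32);
    r=cv2.minAreaRect(q[:,:2]*1000) 
    print(n,len(q),"mean",q.mean(0).round(4),"rect",np.round(r[0],1),np.round(r[1],1),round(r[2],1),"zmed/max",np.median(q[:,2]).round(4),q[:,2].max().round(4))
    return q
rep("dish rim",(z>0.036)&(z<.06),(95,150,165,220))
rep("mat",(hsv[...,2]<60)&(z<.012),(200,155,265,225))
rep("caddy top",(z>0.058)&(z<.074),(285,180,405,265))
for n,box in(("A",(305,195,343,235)),("B",(348,208,386,248))):
    q=rep(n+" rim",(z>.078),box); print(q[:,2].max(), np.percentile(q[:,2],[5,50,95]).round(4), [ (q[:,2]>h).sum() for h in(.08,.085,.09,.095,.1)])
rep("pad",(z>.01),(195,115,225,150)); rep("file",(z>.006),(260,80,280,170))
rep("or1",(z>.03),(400,205,440,245));rep("or2",(z>.03),(320,270,360,310))
E
```

```text
dish rim 273 mean [0.5834 0.3203 0.0436] rect [577.9 307.3] [130.8 129.4] 79.9 zmed/max 0.0442 0.0505
mat 2810 mean [0.5612 0.0161 0.0045] rect [562.3  16.3] [165.4 145.6] 3.5 zmed/max 0.0045 0.012
caddy top 3532 mean [ 0.4696 -0.2928  0.0662] rect [ 470.6 -293.1] [250.7 130.5] 71.9 zmed/max 0.0662 0.0735
A rim 247 mean [ 0.4857 -0.2365  0.1197] rect [ 474.5 -164. ] [ 65.8 216.9] 9.5 zmed/max 0.0892 1.1243
1.1242754 [0.0805 0.0892 0.1025] [np.int64(237), np.int64(199), np.int64(105), np.int64(74), np.int64(38)]
B rim 148 mean [ 0.4529 -0.343   0.1211] rect [ 455.  -221.6] [317.3  66.1] 89.2 zmed/max 0.0871 1.1243
1.1242754 [0.0791 0.0871 0.0909] [np.int64(135), np.int64(106), np.int64(13), np.int64(5), np.int64(5)]
pad 280 mean [0.7243 0.0756 0.0463] rect [587.1  24. ] [365.9  47.3] 20.6 zmed/max 0.0195 1.1243
file 544 mean [ 0.7511 -0.0938  0.0391] rect [649.5 -95.1] [ 54.7 452.2] 88.7 zmed/max 0.0161 1.1243
or1 448 mean [ 0.4502 -0.4984  0.072 ] rect [ 453.3 -297. ] [467.9  66.5] 89.0 zmed/max 0.0623 1.1243
or2 348 mean [ 0.2835 -0.2744  0.0765] rect [ 332.9 -174.6] [281.2  66.4] 64.1 zmed/max 0.0641 1.1243
```

View pics/crop.png

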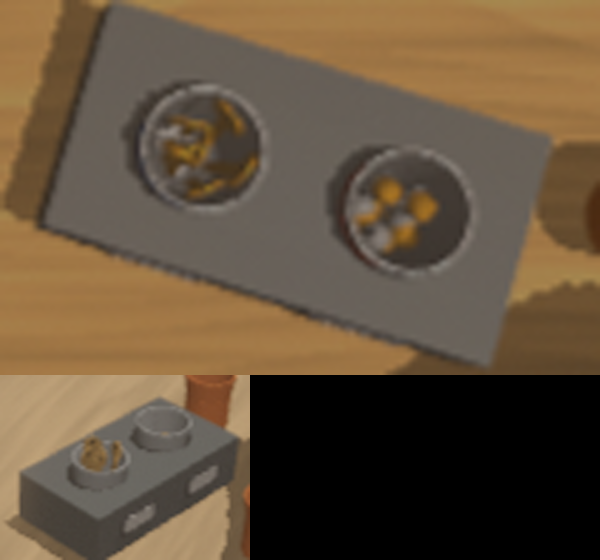

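The cup at crop (205,147), image A, has brass blanks sticking up (its points reach z≈0.105), so that is the key cup. The one at crop (405,212), image B, holds rounded barrels lying low and shows a trace of red sleeve, so it is the target. Next I'll fit its rim circle.

```bash
cat >> h.py <<'E'
from scipy.optimize import least_squares
def circ(q,r=None):
    c0=[*q[:,:2].mean(0),r or .03]
    f=least_squares(lambda c:np.hypot(q[:,0]-c[0],q[:,1]-c[1])-(r or c[2]),c0,loss="soft_l1",f_scale=.001)
    return f.x.round(4)
E
python3 - <<'E'
from h import *
t=np.load("top.npz");p=t["p"];z=p[...,2]
def sel(box,a,b):
    x0,y0,x1,y1=box;q=p[y0:y1,x0:x1].reshape(-1,3);return q[(q[:,2]>a)&(q[:,2]<b)]
q=sel((345,205,390,250),.083,.096)
print("B",circ(q),circ(q,.0325),len(q))
c=circ(q,.0325);q2=q[np.hypot(q[:,0]-c[0],q[:,1]-c[1])>.027];print(circ(q2),len(q2))
q=sel((95,150,165,220),.04,.05);print("dish",circ(q,.0645),circ(q),len(q))
q=sel((195,115,225,150),.012,.05);print("pad",q.mean(0),q.min(0),q.max(0));q=sel((260,80,280,170),.006,.05);print("file",q.min(0),q.max(0))
E
```

```text
B [ 0.4534 -0.3465  0.0318] [ 0.4535 -0.3465  0.0325] 117
[ 0.4534 -0.3465  0.0318] 117
dish [0.578  0.307  0.0645] [0.5781 0.3072 0.0636] 219
pad [0.73349007 0.07964381 0.01909719] [0.69179716 0.05484365 0.01205273] [0.76383598 0.10756295 0.02691903]
file [ 0.63488021 -0.12276791  0.00610911] [ 0.87562562 -0.0713705   0.02845303]
```

```bash
python3 -m inch '[0.2,0.28,0,0,0,0,-1, 0.4,0.56,0,0,0,0,-1, 0.6,0.84,0,0,0,0,-1, 0.649,0.919,0,0,0,0,-1]' 40 && python3 -m inch '[0.2,0.28,0,0,0,0,-1, 0.4,0.56,0,0,0,0,-1, 0.6,0.84,0,0,0,0,-1, 0.649,0.919,0,0,0,0,-1, 0.649,0.919,0,0,0,0,-1, 0.649,0.919,0,0,0,0,-1, 0.649,0.919,0,0,0,0,-1]'; python3 -c "
from h import *
s=robot.read_state();print(s['joints'].round(2),s['tcp_pos'],s['tool_rot'])"
```

```text
clock: 0.43
tcp_pos: [0.3557, -0.4855, 0.2021]
tool_rot: [-180.0, 0.0, 22.5]
ft_force: [0.2, 1.1, -0.4]
opening: 0.0875
finger_force: 0.0
clock: 1.02
tcp_pos: [0.452, -0.3497, 0.2023]
tool_rot: [-180.0, 0.0, 22.6]
ft_force: [0.0, -0.1, -0.1]
opening: 0.088
finger_force: 0.0
[ 36.07  17.87  -5.72 103.28   2.09  58.98 -37.87] [ 0.4520383  -0.34968745  0.20229067] [-1.79993418e+02  4.92608601e-02  2.25817877e+01]
```

```bash
python3 -m inch '[0.01,0.018,-0.25,0,0,0,-1, 0.01,0.018,-0.45,0,0,0,-1, 0.01,0.018,-0.62,0,0,0,-1, 0.01,0.018,-0.75,0,0,0,-1, 0.01,0.018,-0.83,0,0,0,-1, 0.01,0.018,-0.87,0,0,0,-1, 0.01,0.018,-0.87,0,0,0,-1]' && python3 -m inch '[0,0,0,0,0,0,0,0,0,0,0,0,0,0.3,0,0,0,0,0,0,1,0,0,0,0,0,0,1,0,0,0,0,0,0,1,0,0,0,0,0,0,1]' 40; python3 -c "
from h import *
s=robot.read_state();print(s['joints'].round(2),s['tcp_pos'],s['tool_rot'])"
```

```text
clock: 1.6
tcp_pos: [0.4528, -0.3475, 0.0711]
tool_rot: [-179.9, 0.1, 22.5]
ft_force: [0.1, 0.4, 0.1]
opening: 0.0881
finger_force: 0.0
clock: 2.1
tcp_pos: [0.4543, -0.3468, 0.0725]
tool_rot: [180.0, -0.0, 22.6]
ft_force: [0.2, -0.4, 0.5]
opening: 0.0512
finger_force: 0.0
[ 35.49  26.77  -5.6  109.61   3.65  43.74 -39.58] [ 0.45427006 -0.3468026   0.07252188] [ 1.79960103e+02 -2.53765425e-02  2.25683404e+01]
```

```bash
python3 - <<'E'
from h import *
a=robot.capture("top")["frame"][170:290,270:430];b=robot.capture("side")["frame"][110:230,240:400];s=robot.read_state();print(s["opening"],s["finger_force"])
im=np.hstack([cv2.resize(x,(400,300),interpolation=cv2.INTER_CUBIC) for x in(a,b)])
cv2.imwrite("pics/g1.png",cv2.cvtColor(im,cv2.COLOR_RGB2BGR))
E
```

```text
0.04335314573404879 0.0
```

View pics/g1.png

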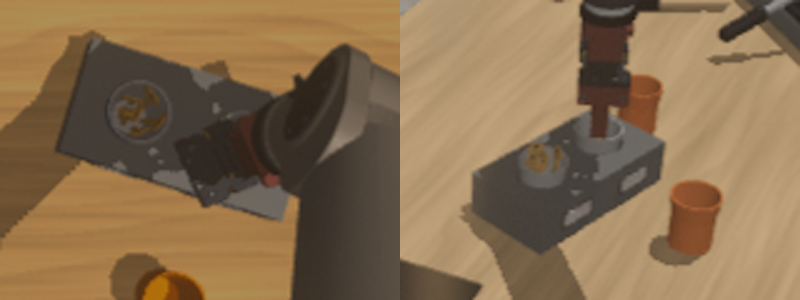

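```bash
python3 - <<'E'
from h import *
s=robot.read_state();c=robot.capture("side");p=pts(c);print(s["opening"],s["finger_force"],s["tcp_pos"])
f=c["frame"]
for v in range(140,176,3):
    u=320; u=240+int(200/2.5)
    print(v,[(tuple(p[v,x].round(3)),tuple(f[v,x])) for x in(u-1,u+2)])
c=robot.capture("wrist");d=c["depth"];P=None
cv2.imwrite("pics/w1.png",cv2.cvtColor(c["frame"],cv2.COLOR_RGB2BGR))
E
```

```text
0.04335314573404879 0.0 [ 0.45413916 -0.34667182  0.07226821]
140 [((np.float64(0.432), np.float64(-0.271), np.float64(0.212)), (np.uint8(51), np.uint8(43), np.uint8(35))), ((np.float64(0.422), np.float64(-0.27), np.float64(0.215)), (np.uint8(53), np.uint8(45), np.uint8(38)))]
143 [((np.float64(0.428), np.float64(-0.263), np.float64(0.206)), (np.uint8(51), np.uint8(43), np.uint8(36))), ((np.float64(0.419), np.float64(-0.264), np.float64(0.208)), (np.uint8(54), np.uint8(45), np.uint8(40)))]
146 [((np.float64(0.426), np.float64(-0.26), np.float64(0.197)), (np.uint8(77), np.uint8(51), np.uint8(40))), ((np.float64(0.418), np.float64(-0.266), np.float64(0.196)), (np.uint8(76), np.uint8(50), np.uint8(40)))]
149 [((np.float64(0.429), np.float64(-0.271), np.float64(0.18)), (np.uint8(75), np.uint8(49), np.uint8(39))), ((np.float64(0.42), np.float64(-0.273), np.float64(0.181)), (np.uint8(76), np.uint8(49), np.uint8(39)))]
152 [((np.float64(0.445), np.float64(-0.315), np.float64(0.14)), (np.uint8(75), np.uint8(48), np.uint8(38))), ((np.float64(0.434), np.float64(-0.314), np.float64(0.145)), (np
[... 862 characters left out ...]
np.uint8(87), np.uint8(69), np.uint8(62)))]
167 [((np.float64(0.442), np.float64(-0.32), np.float64(0.079)), (np.uint8(102), np.uint8(97), np.uint8(92))), ((np.float64(0.434), np.float64(-0.329), np.float64(0.076)), (np.uint8(103), np.uint8(98), np.uint8(93)))]
170 [((np.float64(0.441), np.float64(-0.319), np.float64(0.068)), (np.uint8(101), np.uint8(96), np.uint8(90))), ((np.float64(0.432), np.float64(-0.326), np.float64(0.066)), (np.uint8(102), np.uint8(96), np.uint8(91)))]
173 [((np.float64(0.436), np.float64(-0.31), np.float64(0.062)), (np.uint8(104), np.uint8(102), np.uint8(95))), ((np.float64(0.428), np.float64(-0.317), np.float64(0.06)), (np.uint8(108), np.uint8(106), np.uint8(100)))]
```

View pics/w1.png

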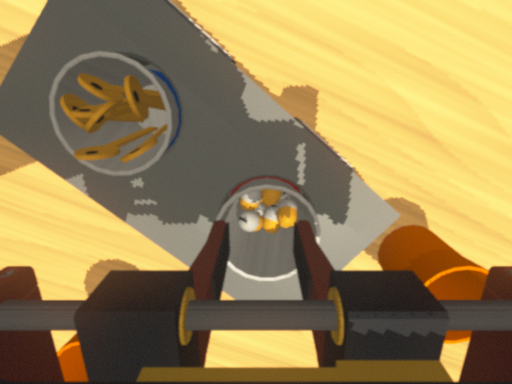

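The wrist view shows both fingertips, near (215,228) and (300,228), above the rim instead of outside it. The tips sit higher than the TCP suggests, so I'll measure where they are.

```bash
cat >> h.py <<'E'
def wpts(c):
    from scipy.spatial.transform import Rotation as R
    s=robot.read_state()
    w=dict(c);w["cam_to_world"]=c["tool_from_camera"];T=pts(w)
    return T, T@R.from_euler("xyz",s["tool_rot"],degrees=True).as_matrix().T+s["tcp_pos"]
E
python3 - <<'E'
from h import *
c=robot.capture("wrist");T,W=wpts(c);s=robot.read_state();print(s["clock"],s["opening"])
for v,u in[(226,218),(232,216),(245,212),(226,300),(232,302),(245,305),(185,262),(277,270),(228,222),(222,318)]: print(v,u,c["depth"][v,u],T[v,u].round(4),W[v,u].round(4))
q=W.reshape(-1,3);m=(q[:,2]>.083)&(q[:,2]<.092)&(np.hypot(q[:,0]-.453,q[:,1]+.347)<.05)&(np.hypot(q[:,0]-.453,q[:,1]+.347)>.028);print(circ(q[m]),m.sum())
E
```

```text
2.35 0.03166209435406966
226 218 0.16891588 [ 0.0113 -0.0258 -0.0279] [ 0.4545 -0.3185  0.1   ]
232 216 0.16158566 [ 0.0113 -0.0258 -0.0356] [ 0.4545 -0.3185  0.1077]
245 212 0.14751084 [ 0.0114 -0.0257 -0.0503] [ 0.4547 -0.3186  0.1224]
226 300 0.16821593 [ 0.0116  0.0214 -0.0285] [ 0.4729 -0.3619  0.1006]
232 302 0.16099651 [ 0.0116  0.0215 -0.0361] [ 0.473  -0.3621  0.1082]
245 305 0.14857547 [ 0.0109  0.0213 -0.0494] [ 0.4723 -0.3621  0.1215]
185 262 0.17526153 [ 0.0319 -0.0004 -0.0146] [ 0.4833 -0.334   0.0867]
277 270 0.19471078 [-0.0322  0.005  -0.0147] [ 0.4262 -0.3636  0.0868]
228 222 0.16606387 [ 0.0114 -0.0231 -0.0308] [ 0.4557 -0.3209  0.1029]
222 318 0.18146189 [ 0.0082  0.0343 -0.0157] [ 0.4748 -0.3752  0.0878]
[ 0.4547 -0.3494  0.0318] 1375
```

```bash
cat > tip.py <<'E'
from h import *
c=robot.capture("wrist");T,W=wpts(c);s=robot.read_state();print(s["clock"],s["opening"],s["tcp_pos"])
m=(abs(T[...,0])<.0135)&(T[...,2]>-.06)&(T[...,2]<.01)&(abs(T[...,1])<.065)
f=c["frame"].astype(int);m&=(f[...,0]<130)&(f[...,0]-f[...,1]>15)
for sg in(-1,1):
    k=T[m&(sg*T[...,1]>0)&(c["depth"]>0)];print(sg,len(k),np.percentile(k[:,2],[50,95,99,100]).round(4),np.percentile(k[:,1],[1,50,99]).round(4))
E
python3 -m inch '[0,0,0,0,0,0,-0.55,0,0,0,0,0,0,-0.55,0,0,0,0,0,0,-0.55,0,0,0,0,0,0,-0.55,0,0,0,0,0,0,-0.55]'; python3 tip.py;  python3 -m inch '[0,0,0,0,0,0,-1,0,0,0,0,0,0,-1,0,0,0,0,0,0,-1]'; python3 tip.py
```

```text
clock: 2.77
tcp_pos: [0.454, -0.3467, 0.072]
tool_rot: [-180.0, 0.0, 22.6]
ft_force: [-0.8, 0.6, 0.0]
opening: 0.0613
finger_force: 0.0
2.8167 0.0651501537652958 [ 0.45400893 -0.3466792   0.07203676]
-1 572 [-0.0447 -0.0225 -0.0116  0.0073] [-0.043  -0.0363 -0.0314]
1 554 [-0.0441 -0.0232 -0.0205 -0.0152] [0.031  0.0345 0.0391]
clock: 3.07
tcp_pos: [0.454, -0.3467, 0.0721]
tool_rot: [-180.0, -0.0, 22.6]
ft_force: [-0.3, -0.3, 0.5]
opening: 0.0844
finger_force: 0.0
3.1167 0.08693649392490783 [ 0.454022   -0.34668832  0.07206348]
-1 638 [-0.0459 -0.0234 -0.0202  0.0066] [-0.0523 -0.0473 -0.0428]
1 581 [-0.0439 -0.0234 -0.0197  0.0072] [0.0416 0.0461 0.0511]
```

```bash
python3 -m inch '[0,-0.005,-0.06,0,0,0,-1, 0,-0.005,-0.11,0,0,0,-1,0,-0.005,-0.11,0,0,0,-1]'; python3 -m inch '[0,0,0,0,0,0,-0.4,0,0,0,0,0,0,-0.4,0,0,0,0,0,0,-0.4,0,0,0,0,0,0,-0.4]' 40;python3 tip.py
```

```text
clock: 3.37
tcp_pos: [0.4528, -0.3467, 0.0535]
tool_rot: [-179.9, 0.1, 22.6]
ft_force: [-0.4, 0.4, -0.3]
opening: 0.0883
finger_force: 0.0
clock: 3.7
tcp_pos: [0.4546, -0.3483, 0.056]
tool_rot: [179.9, -0.0, 22.6]
ft_force: [0.2, -1.4, -1.2]
opening: 0.0663
finger_force: 40.0
3.75 0.06652409206680397 [ 0.45450611 -0.34831041  0.05600885]
-1 561 [-0.0435 -0.0216 -0.009   0.0096] [-0.0495 -0.0392 -0.0354]
1 588 [-0.0427 -0.0034  0.0086  0.0098] [0.018  0.037  0.0418]
```

```bash
python3 -m inch '[0,0,0.03,0,0,0,0, 0,0,0.1,0,0,0,0, 0,0,0.2,0,0,0,0, 0,0,0.32,0,0,0,0, 0,0,0.46,0,0,0,0, 0,0,0.6,0,0,0,0, 0,0,0.74,0,0,0,0, 0,0,0.88,0,0,0,0, 0,0,0.97,0,0,0,0, 0,0,1,0,0,0,0, 0,0,1,0,0,0,0]' 45; python3 -c "
from h import *
c=robot.capture('wrist');cv2.imwrite('pics/w2.png',cv2.cvtColor(c['frame'],cv2.COLOR_RGB2BGR))
s=robot.read_state();print(s['joints'].round(2),s['tcp_pos'],s['opening'])"
```

```text
clock: 4.67
tcp_pos: [0.4544, -0.3473, 0.207]
tool_rot: [179.9, -0.1, 22.6]
ft_force: [-0.6, 0.1, -2.4]
opening: 0.0663
finger_force: 45.0
[ 35.91  17.65  -5.88 103.11   2.06  59.35 -38.17] [ 0.4537809  -0.34703564  0.20571066] 0.06641772007723354
```

View pics/w2.png

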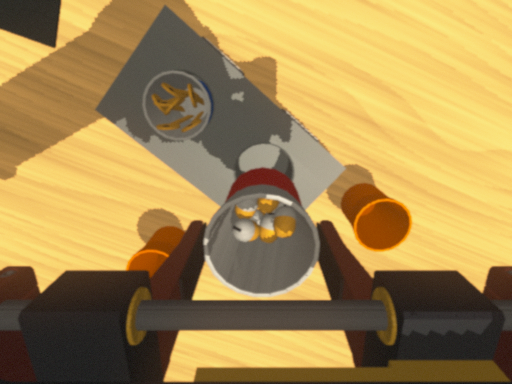

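```bash
python3 -m inch '[0.02,0.08,0,0,0,0,0, 0.06,0.22,0,0,0,0,0, 0.11,0.39,0,0,0,0,0, 0.16,0.56,0,0,0,0,0, 0.2,0.73,0,0,0,0,0, 0.236,0.838,0,0,0,0,0]'; python3 -m inch '[0.05,0.17,0,0,0,0,0, 0.1,0.34,0,0,0,0,0, 0.15,0.51,0,0,0,0,0, 0.19,0.68,0,0,0,0,0, 0.236,0.838,0,0,0,0,0]'; python3 -m inch '[0.05,0.17,0,0,0,0,0, 0.1,0.34,0,0,0,0,0, 0.15,0.51,0,0,0,0,0, 0.19,0.68,0,0,0,0,0, 0.22,0.79,0,0,0,0,0, 0.236,0.838,0,0,0,0,0, 0.236,0.838,0,0,0,0,0, 0.236,0.838,0,0,0,0,0]'; python3 -c "
from h import *
s=robot.read_state();print(s['joints'].round(2),s['tcp_pos'],s['opening'])"
```

```text
clock: 5.22
tcp_pos: [0.4891, -0.2171, 0.2041]
tool_rot: [-179.8, 0.1, 22.8]
ft_force: [0.6, 0.1, -2.6]
opening: 0.0664
finger_force: 45.0
clock: 5.63
tcp_pos: [0.5237, -0.0931, 0.2042]
tool_rot: [-179.9, 0.1, 22.6]
ft_force: [-0.7, -0.4, -2.8]
opening: 0.0662
finger_force: 45.0
clock: 6.3
tcp_pos: [0.5594, 0.0292, 0.2047]
tool_rot: [-180.0, 0.1, 22.6]
ft_force: [-0.4, -0.0, -3.0]
opening: 0.0661
finger_force: 45.0
[  4.78  17.56 -17.36 103.9    6.02  59.54 -82.3 ] [0.55937996 0.02921035 0.20466926] 0.06607091884520631
```

```bash
python3 -m inch '[0,0,-0.06,0,0,0,0, 0,0,-0.2,0,0,0,0, 0,0,-0.36,0,0,0,0, 0,0,-0.52,0,0,0,0, 0,0,-0.68,0,0,0,0, 0,0,-0.81,0,0,0,0, 0,0,-0.9,0,0,0,0, 0,0,-0.94,0,0,0,0, 0,0,-0.94,0,0,0,0]'; python3 -m inch '[0,0,-0.02,0,0,0,0, 0,0,-0.04,0,0,0,0, 0,0,-0.055,0,0,0,0, 0,0,-0.07,0,0,0,0, 0,0,-0.075,0,0,0,0, 0,0,-0.075,0,0,0,0]'
```

```text
clock: 7.05
tcp_pos: [0.5587, 0.028, 0.0627]
tool_rot: [-180.0, 0.2, 22.5]
ft_force: [0.6, 1.2, -3.9]
opening: 0.0664
finger_force: 45.0
clock: 7.55
tcp_pos: [0.5603, 0.0297, 0.0534]
tool_rot: [180.0, -0.0, 22.6]
ft_force: [0.2, -0.1, -3.9]
opening: 0.0664
finger_force: 45.0
```

```bash
python3 -m inch '[0,0,-0.008,0,0,0,0, 0,0,-0.014,0,0,0,0, 0,0,-0.014,0,0,0,0]'
```

```text
clock: 7.8
tcp_pos: [0.5611, 0.0299, 0.0519]
tool_rot: [180.0, -0.1, 22.6]
ft_force: [-0.5, -0.7, 2.9]
opening: 0.0663
finger_force: 45.0
```

```bash
python3 -m inch '[0,0,0,0,0,0,-0.6, 0,0,0,0,0,0,-0.7, 0,0,0,0,0,0,-0.85, 0,0,0,0,0,0,-1, 0,0,0,0,0,0,-1, 0,0,0,0,0,0,-1]' && python3 -m inch '[0,0,0.1,0,0,0,-1, 0,0,0.3,0,0,0,-1, 0,0,0.55,0,0,0,-1, 0,0,0.8,0,0,0,-1, 0,0,1,0,0,0,-1, 0,0,1,0,0,0,-1]'; python3 - <<'E'
from h import *
c=robot.capture("wrist");T,W=wpts(c);s=robot.read_state();print(s["clock"],s["joints"].round(2),s["tcp_pos"])
q=W.reshape(-1,3);r=np.hypot(q[:,0]-.56,q[:,1]-.03);m=(r<.045)&(q[:,2]>.07)&(q[:,2]<.095);k=q[m];print("wrist rim",circ(k),circ(k,.0325),np.median(k[:,2]),len(k))
for n in("top","side"):
    c=robot.capture(n);q=pts(c).reshape(-1,3);r=np.hypot(q[:,0]-.56,q[:,1]-.03);k=q[(r<.05)&(q[:,2]>.078)&(q[:,2]<.092)];print(n,len(k));
    if len(k)>20: print(circ(k,.0325),np.median(k[:,2]))
E
```

```text
clock: 8.3
tcp_pos: [0.5602, 0.0297, 0.0512]
tool_rot: [-180.0, 0.0, 22.6]
ft_force: [-0.4, 0.4, 0.3]
opening: 0.0876
finger_force: 0.0
clock: 8.8
tcp_pos: [0.5641, 0.0304, 0.2079]
tool_rot: [179.8, -0.6, 22.6]
ft_force: [-0.0, -0.4, 1.2]
opening: 0.0877
finger_force: 0.0
8.85 [  4.9   17.57 -17.56 103.89   6.16  59.05 -82.47] [0.56254743 0.03006122 0.20481201]
wrist rim [0.5589 0.0283 0.0314] [0.5593 0.0284 0.0325] 0.07966192564400312 831
top 8
side 82
[0.558  0.0298 0.0325] 0.08140376267208371
```

```bash
python3 -m inch '[0,0,0,0,0,1,-1, 0,0,0,0,0,1,-1, 0,0,0,0,0,1,-1, 0,0,0,0,0,1,-1, 0,0,0,0,0,1,-1, 0,0,0,0,0,1,-1, 0,0,0,0,0,1,-1, 0,0,0,0,0,1,-1, 0,0,0,0,0,1,-1]'; python3 -m inch '[0,0,0,0,0,0.25,-1, 0,0,0,0,0,0.25,-1, 0,0,0,0,0,0.25,-1, 0,0,0,0,0,0.25,-1]'; python3 -m inch '[-0.047,0.155,0,0.3,0.042,0,-1, -0.047,0.155,0,0.5,0.07,0,-1, -0.047,0.155,0,0.5,0.07,0,-1, -0.047,0.155,0,0.5,0.07,0,-1, -0.047,0.155,0,0.5,0.07,0,-1, -0.047,0.155,0,0.5,0.07,0,-1, -0.047,0.155,0,0.5,0.07,0,-1]';  python3 -c "
from h import *
s=robot.read_state();print(s['joints'].round(2),s['tcp_pos'],s['opening'])"
```

```text
clock: 9.7
tcp_pos: [0.5589, 0.0295, 0.1989]
tool_rot: [-179.8, 0.0, 82.9]
ft_force: [0.5, 0.1, -0.1]
opening: 0.0878
finger_force: 0.0
clock: 10.03
tcp_pos: [0.5593, 0.0295, 0.1996]
tool_rot: [-179.8, -0.0, 97.4]
ft_force: [-0.2, -0.5, -0.7]
opening: 0.0877
finger_force: 0.0
clock: 10.62
tcp_pos: [0.5527, 0.0535, 0.2006]
tool_rot: [-179.6, -30.2, 97.4]
ft_force: [-0.4, 1.3, -0.3]
opening: 0.0881
finger_force: 0.0
[ 35.21  27.26 -38.42 101.76 -15.33  61.36  14.86] [0.55268404 0.05348606 0.20064199] 0.08805504925508756
```

```bash
python3 -m inch '[0,0,0,0.15,0.02,0,-1, 0,0,0,0.3,0.042,0,-1, 0,0,0,0.45,0.063,0,-1, 0,0,0,0.577,0.081,0,-1, 0,0,0,0.577,0.081,0,-1, 0,0,0,0.577,0.081,0,-1, 0,0,0,0.577,0.081,0,-1]';  python3 - <<'E'
from h import *
s=robot.read_state();print(s['joints'].round(2),s['tcp_pos'],s['tool_rot'])
im=[]
for n in("side","wrist"):
    c=robot.capture(n);im.append(c["frame"][60:340,130:460] if n=="side" else c["frame"])
print(c["tool_from_camera"][:3,3])
T,W=wpts(c);q=W.reshape(-1,3);r=np.hypot(q[:,0]-.559,q[:,1]-.029);k=q[(r<.045)&(q[:,2]>.076)&(q[:,2]<.092)];print(circ(k,.0325),len(k))
cv2.imwrite("pics/l.png",cv2.cvtColor(np.hstack([cv2.resize(x,(400,300)) for x in im]),cv2.COLOR_RGB2BGR))
E
```

```text
clock: 11.2
tcp_pos: [0.5526, 0.0544, 0.2003]
tool_rot: [-178.7, -65.2, 96.7]
ft_force: [1.1, 1.0, 0.4]
opening: 0.0879
finger_force: 0.0
[ 48.78  47.39 -44.54  97.56 -31.54  71.98  33.1 ] [0.55263472 0.05440838 0.20033765] [-178.66624942  -65.17522552   96.71205703]
[ 0.08458428 -0.00022068 -0.18108158]
[0.5606 0.03   0.0325] 398
```

View pics/l.png

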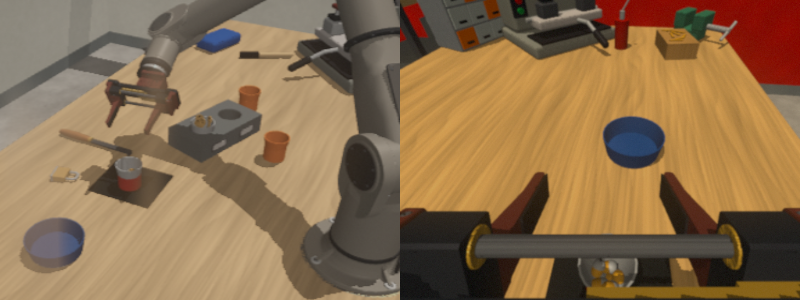

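```bash
python3 -m inch '[0.026,-0.007,-0.2,0,0,0,-1, 0.026,-0.007,-0.45,0,0,0,-1, 0.026,-0.007,-0.65,0,0,0,-1, 0.026,-0.007,-0.75,0,0,0,-1, 0.026,-0.007,-0.75,0,0,0,-1, 0.026,-0.007,-0.75,0,0,0,-1]' && python3 -m inch '[0,0,-0.06,0,0,0,-1, 0,0,-0.14,0,0,0,-1, 0,0,-0.22,0,0,0,-1, 0,0,-0.3,0,0,0,-1, 0,0,-0.36,0,0,0,-1, 0,0,-0.4,0,0,0,-1, 0,0,-0.4,0,0,0,-1]';  python3 - <<'E'
from h import *
s=robot.read_state();print(s['joints'].round(2),s['tcp_pos'],s['tool_rot'],s["ft_force"])
c=robot.capture("wrist")
T,W=wpts(c);q=W.reshape(-1,3);r=np.hypot(q[:,0]-.559,q[:,1]-.029);k=q[(r<.045)&(q[:,2]>.076)&(q[:,2]<.092)];print(circ(k,.0325),len(k))
E
```

```text
clock: 11.8
tcp_pos: [0.5577, 0.053, 0.0908]
tool_rot: [-179.3, -65.2, 97.3]
ft_force: [0.9, -0.5, 1.1]
opening: 0.0879
finger_force: 0.0
clock: 12.38
tcp_pos: [0.5563, 0.0519, 0.027]
tool_rot: [-178.8, -65.3, 96.7]
ft_force: [-0.1, -0.5, -0.0]
opening: 0.0877
finger_force: 0.0
[ 45.68  62.31 -39.38  96.26 -26.46  63.02  41.41] [0.55632264 0.05191859 0.02702465] [-178.78434336  -65.31043552   96.68558409] [-0.06616214 -0.45368755 -0.00383421]
[0.5605 0.0277 0.0325] 4686
```

```bash
python3 -m inch '[0,0,0,0,0,0,-0.4, 0,0,0,0,0,0,-0.3, 0,0,0,0,0,0,-0.2, 0,0,0,0,0,0,-0.1, 0,0,0,0,0,0,0, 0,0,0,0,0,0,0]' 55 && python3 -m inch '[0,0,0.02,0,0,0,0, 0,0,0.08,0,0,0,0, 0,0,0.16,0,0,0,0, 0,0,0.26,0,0,0,0, 0,0,0.36,0,0,0,0, 0,0,0.44,0,0,0,0, 0,0,0.5,0,0,0,0, 0,0,0.5,0,0,0,0]'; python3 -c "
from h import *
im=[]
for n in('side','wrist'):
    c=robot.capture(n);im.append(c['frame'][60:340,130:460] if n=='side' else c['frame'])
cv2.imwrite('pics/l2.png',cv2.cvtColor(np.hstack([cv2.resize(x,(400,300)) for x in im]),cv2.COLOR_RGB2BGR))
s=robot.read_state();print(s['joints'].round(2),s['tcp_pos'],s['opening'])"
```

```text
clock: 12.93
tcp_pos: [0.5572, 0.0519, 0.0291]
tool_rot: [-179.1, -65.3, 97.0]
ft_force: [-0.6, -1.2, 0.9]
opening: 0.059
finger_force: 54.9
clock: 13.6
tcp_pos: [0.558, 0.0519, 0.1063]
tool_rot: [-179.5, -65.2, 97.4]
ft_force: [0.7, 0.5, -2.1]
opening: 0.0591
finger_force: 54.9
[ 46.99  55.54 -41.64  97.38 -28.58  66.59  37.98] [0.55708211 0.05161009 0.10384458] 0.05903064749797826
```

View pics/l2.png

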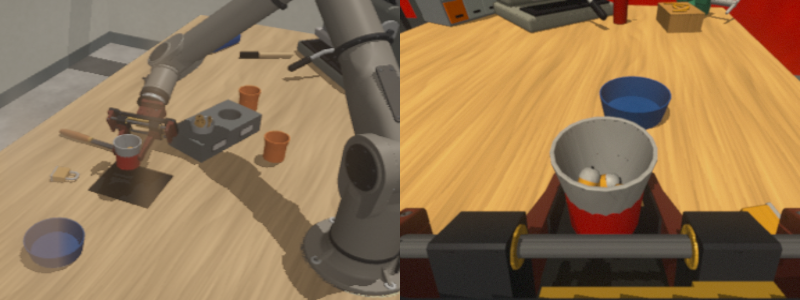

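Cup held at 59 mm, upright, with the barrels inside (wrist view, around (600,180)). I'll carry it towards the dish.

```bash
python3 -m inch '[0.01,0.05,0.02,0,0,0,0, 0.03,0.13,0.05,0,0,0,0, 0.06,0.25,0.08,0,0,0,0, 0.1,0.38,0.1,0,0,0,0, 0.13,0.51,0.12,0,0,0,0, 0.17,0.64,0.14,0,0,0,0, 0.2,0.76,0.16,0,0,0,0, 0.225,0.85,0.17,0,0,0,0, 0.237,0.909,0.17,0,0,0,0, 0.237,0.909,0.17,0,0,0,0, 0.237,0.909,0.17,0,0,0,0]'; cat > plan.py <<'E'
from h import *
from scipy.spatial.transform import Rotation as R
s=robot.read_state();M=R.from_euler("xyz",s["tool_rot"],degrees=True).as_matrix()
y,z=M[:,1],M[:,2];d=np.array([-y[1],y[0],0]);d/=np.linalg.norm(d);D=np.array([.578,.307,0])
L=np.degrees(np.arctan2(z@d,-z[2]));p=s["tcp_pos"];th0=65-L
print(s["joints"].round(1),p,"y",y.round(3),"d",d.round(3),"lean",L.round(1),"rel",(p-D)@d,(p-D)@[d[1],-d[0],0],s["opening"])
for th,lz in[(30,.12),(45,.097),(60,.092),(75,.09),(90,.088),(105,.085),(115,.085),(120,.085)]:
    t=np.radians(th);f=np.radians(65-th)
    a=-.022-(.046*np.sin(t)+.034*np.cos(t))+.027*np.sin(f)-(.04 if th==30 else 0); h=lz-(.046*np.cos(t)-.034*np.sin(t))-.027*np.cos(f)
    g=D+a*d;g[2]=h; print(th,"tcp",g.round(4),"shift",((g-p)/.15).round(3),"turn",(-(th-th0)/60*y).round(3))
E
python3 plan.py
```

```text
clock: 14.62
tcp_pos: [0.5923, 0.1884, 0.1288]
tool_rot: [-179.0, -65.2, 97.0]
ft_force: [-0.4, -0.2, -2.9]
opening: 0.0586
finger_force: 54.9
[ 37.4  54.5 -45.9  98.5 -33.9  57.2  32.9] [0.59232032 0.18838113 0.12880416] y [ 0.991  0.136 -0.007] d [-0.137  0.991  0.   ] lean 65.2 rel -0.11946332012262645 -0.002005465042457884 0.05864041791412695
30 tcp [0.5915 0.209  0.075 ] shift [-0.005  0.137 -0.358] turn [-0.499 -0.069  0.004]
45 tcp [0.5875 0.2383 0.0631] shift [-0.032  0.333 -0.438] turn [-0.747 -0.103  0.005]
60 tcp [0.5884 0.2312 0.0715] shift [-0.026  0.286 -0.382] turn [-0.995 -0.137  0.007]
75 tcp [0.5889 0.2278 0.0843] shift [-0.023  0.263 -0.296] turn [-1.242 -0.171  0.009]
90 tcp [0.5888 0.2283 0.0975] shift [-0.023  0.266 -0.208] turn [-1.49  -0.205  0.011]
105 tcp [0.5882 0.2327 0.1091] shift [-0.027  0.296 -0.132] turn [-1.737 -0.239  0.012]
115 tcp [0.5876 0.2377 0.1179] shift [-0.032  0.328 -0.073] turn [-1.903 -0.262  0.014]
120 tcp [0.5871 0.2407 0.122 ] shift [-0.035  0.349 -0.046] turn [-1.985 -0.274  0.014]
```

```bash
python3 -m inch '[0,0.02,-0.05,-0.08,-0.011,0,0, 0,0.05,-0.14,-0.18,-0.025,0,0, 0,0.08,-0.22,-0.29,-0.04,0,0, 0,0.11,-0.3,-0.4,-0.055,0,0, -0.005,0.137,-0.358,-0.5,-0.069,0,0, -0.015,0.2,-0.39,-0.57,-0.079,0,0, -0.025,0.27,-0.42,-0.64,-0.088,0,0, -0.032,0.333,-0.438,-0.7,-0.097,0,0, -0.032,0.333,-0.438,-0.7,-0.097,0,0, -0.032,0.333,-0.438,-0.7,-0.097,0,0]'; python3 plan.py
```

```text
clock: 15.45
tcp_pos: [0.5867, 0.2401, 0.0641]
tool_rot: [-179.7, -22.9, 97.7]
ft_force: [1.1, -0.5, -2.8]
opening: 0.0588
finger_force: 54.9
[  3.   35.2 -25.  103.4 -13.   41.   -0. ] [0.58673887 0.24012756 0.06410399] y [ 0.991  0.135 -0.004] d [-0.135  0.991  0.   ] lean 22.9 rel -0.06743987059882013 -0.0003939517619205939 0.05875393869171386
30 tcp [0.5914 0.209  0.075 ] shift [ 0.031 -0.208  0.073] turn [ 0.2    0.027 -0.001]
45 tcp [0.5874 0.2383 0.0631] shift [ 0.004 -0.012 -0.006] turn [-0.048 -0.007  0.   ]
60 tcp [0.5884 0.2312 0.0715] shift [ 0.011 -0.059  0.05 ] turn [-0.295 -0.04   0.001]
75 tcp [0.5888 0.2278 0.0843] shift [ 0.014 -0.082  0.135] turn [-0.543 -0.074  0.002]
90 tcp [0.5887 0.2283 0.0975] shift [ 0.013 -0.079  0.223] turn [-0.791 -0.108  0.003]
105 tcp [0.5882 0.2327 0.1091] shift [ 0.009 -0.05   0.3  ] turn [-1.039 -0.142  0.004]
115 tcp [0.5875 0.2376 0.1179] shift [ 0.005 -0.017  0.359] turn [-1.204 -0.164  0.005]
120 tcp [0.5871 0.2407 0.122 ] shift [0.002 0.004 0.386] turn [-1.286 -0.176  0.005]
```

```bash
python3 -m inch '[0.005,-0.02,0.005,-0.05,-0.007,0,0, 0.006,-0.027,0.01,-0.1,-0.014,0,0, 0.008,-0.035,0.02,-0.15,-0.02,0,0, 0.009,-0.043,0.03,-0.2,-0.027,0,0, 0.01,-0.05,0.04,-0.25,-0.034,0,0, 0.011,-0.059,0.05,-0.295,-0.04,0,0, 0.012,-0.063,0.065,-0.335,-0.046,0,0, 0.012,-0.067,0.08,-0.375,-0.051,0,0, 0.013,-0.071,0.093,-0.415,-0.056,0,0, 0.013,-0.074,0.106,-0.455,-0.062,0,0, 0.014,-0.078,0.12,-0.5,-0.068,0,0, 0.014,-0.082,0.135,-0.543,-0.074,0,0, 0.014,-0.082,0.15,-0.585,-0.08,0,0, 0.014,-0.081,0.165,-0.626,-0.085,0,0, 0.014,-0.081,0.18,-0.667,-0.091,0,0, 0.013,-0.08,0.195,-0.708,-0.096,0,0, 0.013,-0.08,0.21,-0.75,-0.102,0,0, 0.013,-0.079,0.223,-0.791,-0.108,0,0, 0.013,-0.079,0.223,-0.791,-0.108,0,0]'; python3 plan.py
```

```text
clock: 17.03
tcp_pos: [0.589, 0.2265, 0.0953]
tool_rot: [-179.8, 25.1, 97.5]
ft_force: [-0.1, 0.9, -3.2]
opening: 0.059
finger_force: 54.9
[-39.1  36.3   0.7  94.2  23.   65.1 -43.7] [0.58896345 0.22651701 0.09528368] y [ 0.992  0.129 -0.004] d [-0.129  0.992  0.   ] lean -25.1 rel -0.08122502503525175 0.0004513113614241535 0.0589761642535669
30 tcp [0.5908 0.2089 0.075 ] shift [ 0.012 -0.118 -0.135] turn [ 0.993  0.13  -0.004]
45 tcp [0.587  0.2382 0.0631] shift [-0.013  0.078 -0.214] turn [ 0.745  0.097 -0.003]
60 tcp [0.5879 0.2312 0.0715] shift [-0.007  0.031 -0.158] turn [ 0.497  0.065 -0.002]
75 tcp [0.5883 0.2278 0.0843] shift [-0.004  0.008 -0.073] turn [ 0.249  0.033 -0.001]
90 tcp [0.5883 0.2283 0.0975] shift [-0.005  0.012  0.015] turn [ 0.001  0.    -0.   ]
105 tcp [0.5877 0.2326 0.1091] shift [-0.008  0.041  0.092] turn [-0.247 -0.032  0.001]
115 tcp [0.5871 0.2376 0.1179] shift [-0.013  0.074  0.151] turn [-0.412 -0.054  0.001]
120 tcp [0.5867 0.2406 0.122 ] shift [-0.015  0.094  0.178] turn [-0.495 -0.065  0.002]
```

```bash
python3 -c "
from h import *
im=[]
for n in('side','top'):
    c=robot.capture(n);im.append(c['frame'][190:340,110:310] if n=='side' else c['frame'][120:270,60:260])
cv2.imwrite('pics/p1.png',cv2.cvtColor(np.hstack([cv2.resize(x,(400,300),interpolation=cv2.INTER_CUBIC) for x in im]),cv2.COLOR_RGB2BGR))"
```

```text
(no output)
```

View pics/p1.png

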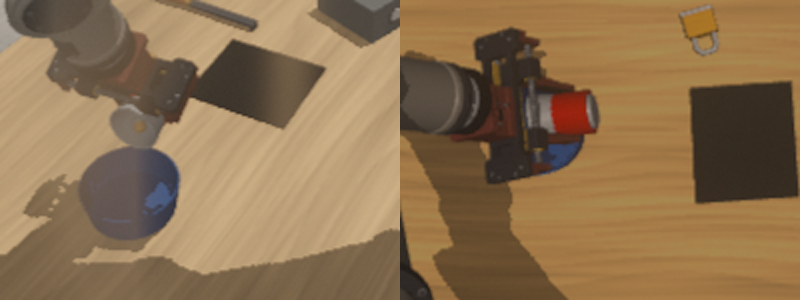

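Tipped to 90°: the mouth at (135,125) is over the dish and a barrel shows in it, but none has left yet. I'll go on slowly.

```bash
python3 -m inch '[-0.005,0.015,0.02,-0.03,-0.004,0,0, -0.006,0.018,0.03,-0.06,-0.008,0,0, -0.006,0.021,0.039,-0.09,-0.012,0,0, -0.007,0.025,0.048,-0.12,-0.016,0,0, -0.007,0.029,0.058,-0.15,-0.02,0,0, -0.007,0.033,0.067,-0.18,-0.024,0,0, -0.008,0.037,0.08,-0.21,-0.028,0,0, -0.008,0.041,0.092,-0.247,-0.032,0,0, -0.009,0.046,0.102,-0.275,-0.036,0,0, -0.01,0.052,0.112,-0.3,-0.04,0,0, -0.011,0.06,0.122,-0.33,-0.043,0,0, -0.012,0.066,0.133,-0.36,-0.047,0,0, -0.012,0.07,0.142,-0.39,-0.05,0,0, -0.013,0.075,0.152,-0.42,-0.055,0,0, -0.013,0.08,0.16,-0.45,-0.059,0,0, -0.015,0.094,0.178,-0.495,-0.065,0,0, -0.015,0.094,0.178,-0.495,-0.065,0,0, -0.015,0.094,0.178,-0.495,-0.065,0,0]'; python3 plan.py | head -3; python3 -c "
from h import *
im=[]
for n in('side','top'):
    c=robot.capture(n);im.append(c['frame'][190:340,110:310] if n=='side' else c['frame'][120:270,60:260])
cv2.imwrite('pics/p2.png',cv2.cvtColor(np.hstack([cv2.resize(x,(400,300),interpolation=cv2.INTER_CUBIC) for x in im]),cv2.COLOR_RGB2BGR))"
```

```text
clock: 18.63
tcp_pos: [0.5871, 0.2411, 0.1227]
tool_rot: [-179.9, 55.0, 97.6]
ft_force: [-0.3, 0.0, -0.6]
opening: 0.0587
finger_force: 55.0
[-53.5  49.3   7.9  83.4  33.8  88.1 -52.7] [0.58709175 0.24112206 0.12274081] y [ 0.991  0.131 -0.001] d [-0.131  0.991  0.   ] lean -55.0 rel -0.06650138356921298 0.0003590567300944965 0.05865593833479616
30 tcp [0.591  0.2089 0.075 ] shift [ 0.026 -0.215 -0.318] turn [ 1.487e+00  1.970e-01 -1.000e-03]
45 tcp [0.5871 0.2383 0.0631] shift [ 0.    -0.019 -0.397] turn [ 1.24e+00  1.64e-01 -1.00e-03]
```

View pics/p2.png

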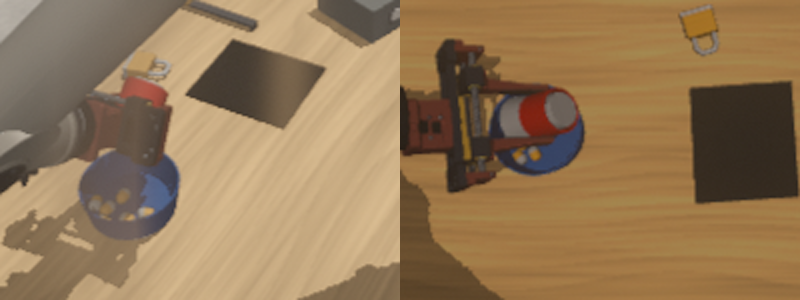

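The dish now holds barrels, around (120,205) in the side view. I'll tip a little further with a small shake to clear any stragglers.

```bash
python3 -m inch '[0,0.01,0.02,-0.1,-0.013,0,0, 0,0.01,0.02,-0.1,-0.013,0,0, 0,0.01,0.02,0,0,0,0, 0,0.01,0.02,-0.1,-0.013,0,0, 0,0.01,0.02,-0.1,-0.013,0,0, 0,0.01,0.02,-0.1,-0.013,0,0, 0,0.01,0.02,-0.1,-0.013,0,0]'; python3 plan.py | head -1; python3 - <<'E'
from h import *
F=[];
for n in("side","top","side","side"):
    F.append(robot.read_state()["ft_force"]);c=robot.capture(n)
    p=pts(c);r=np.hypot(p[...,0]-.578,p[...,1]-.307);m=(r<.056)&(p[...,2]>.008)&(p[...,2]<.04)&(c["depth"]>0)
    f=cv2.cvtColor(c["frame"],cv2.COLOR_RGB2HSV).astype(int);nb=m&((f[...,0]<35)|(f[...,1]<70))
    k,l,st,ce=cv2.connectedComponentsWithStats(nb.astype(np.uint8));print(n,nb.sum(),[(int(a[4])) for a in st[1:]])
print(np.mean(F,0))
E
```

```text
clock: 19.32
tcp_pos: [0.5875, 0.2418, 0.1267]
tool_rot: [-180.0, 60.9, 97.5]
ft_force: [1.2, -0.3, -1.0]
opening: 0.0591
finger_force: 55.0
[-55.3  52.4   9.2  81.4  35.5  92.2 -53.3] [0.58751696 0.24179374 0.12665201] y [ 0.992  0.13  -0.   ] d [-0.13   0.992  0.   ] lean -60.9 rel -0.06589006783937805 0.0009634561296729303 0.05907832361309876
side 206 [1, 2, 3, 1, 1, 1, 38, 98, 32, 28, 1]
top 87 [1, 86]
side 205 [1, 2, 2, 1, 39, 100, 32, 28]
side 200 [2, 1, 1, 1, 1, 40, 1, 93, 32, 28]
[ 0.31380215  0.12662105 -0.96697754]
```

```bash
python3 -m inch '[0,-0.02,0.15,0,0,0,0, 0,-0.05,0.35,0,0,0,0, 0,-0.1,0.55,0.08,0.01,0,0, 0,-0.15,0.7,0.18,0.024,0,0, 0,-0.2,0.75,0.28,0.036,0,0, 0,-0.25,0.75,0.38,0.05,0,0, 0,-0.3,0.75,0.48,0.063,0,0, 0,-0.36,0.75,0.58,0.076,0,0, 0,-0.42,0.75,0.68,0.09,0,0, 0,-0.5,0.75,0.78,0.1,0,0, 0,-0.55,0.75,0.88,0.115,0,0, 0,-0.6,0.75,0.99,0.13,0,0, 0,-0.6,0.75,0.99,0.13,0,0]'; python3 -m inch '[0,-0.1,-0.05,0.1,0.013,0,0, 0,-0.2,-0.1,0.2,0.026,0,0, 0,-0.3,-0.15,0.3,0.04,0,0, 0,-0.4,-0.2,0.4,0.052,0,0, 0,-0.5,-0.25,0.5,0.065,0,0, 0,-0.55,-0.3,0.6,0.078,0,0, -0.03,-0.6,-0.35,0.7,0.09,0,0, -0.06,-0.65,-0.4,0.8,0.105,0,0, -0.1,-0.66,-0.45,0.9,0.118,0,0, -0.1,-0.66,-0.45,0.99,0.13,0,0, -0.1,-0.66,-0.45,0.99,0.13,0,0, -0.1,-0.66,-0.45,0.99,0.13,0,0]'; python3 plan.py | head -1;python3 - <<'E'
from h import *
from scipy.spatial.transform import Rotation as R
c=robot.capture("wrist");T,W=wpts(c);s=robot.read_state()
M=R.from_euler("xyz",s["tool_rot"],degrees=True).as_matrix();g=s["tcp_pos"]-.027*M[:,2];print("grip",g)
q=W[c["depth"]>0];r=np.hypot(q[:,0]-g[0],q[:,1]-g[1]);k=q[(r<.045)&(q[:,2]>g[2]+.03)&(q[:,2]<g[2]+.055)];
f=np.linalg.lstsq(np.c_[k[:,:2],np.ones(len(k))],k[:,2],rcond=None)[0]
top=k[k[:,2]>np.percentile(k[:,2],75)];print(len(k),circ(k),np.percentile(k[:,2],[5,50,95,99]))
i=q[(r<.02)];print("inside z rel grip",np.percentile(i[:,2]-g[2],[1,5,25,50,75,95]).round(4),len(i))
cv2.imwrite("pics/in.png",cv2.cvtColor(c["frame"],cv2.COLOR_RGB2BGR))
m=(np.hypot(W[...,0]-g[0],W[...,1]-g[1])<.028)&(W[...,2]<g[2]+.03)&(W[...,2]>g[2]-.04)&(c["depth"]>0)
h=cv2.cvtColor(c["frame"],cv2.COLOR_RGB2HSV).astype(int);print("in-cup px",m.sum(),"brass",(m&(h[...,1]>90)&(h[...,0]>8)&(h[...,0]<35)).sum())
E
```

```text
clock: 20.6
tcp_pos: [0.5898, 0.1408, 0.2411]
tool_rot: [179.8, 1.1, 96.6]
ft_force: [1.2, -2.8, -1.6]
opening: 0.0589
finger_force: 55.0
clock: 21.6
tcp_pos: [0.5722, 0.0518, 0.1701]
tool_rot: [-179.6, -58.7, 97.1]
ft_force: [-0.7, 0.6, -0.5]
opening: 0.0588
finger_force: 55.0
[ 23.3  39.5  -9.1  98.4 -47.9  78.   48.2] [0.57215707 0.05176291 0.1701432 ] y [ 0.992  0.129 -0.003] d [-0.129  0.992  0.   ] lean 58.7 rel -0.2523620213858213 -0.03864612297563973 0.05883056273823911
grip [0.57573736 0.03036733 0.18585381]
5961 [0.5749 0.035  0.0313] [0.21670605 0.22452487 0.2322453  0.23295312]
inside z rel grip [-0.1825 -0.1819 -0.1811 -0.1806 -0.18   -0.0251] 675
in-cup px 5242 brass 1
```

```bash
python3 -m inch '[-0.05,0,-0.2,0.108,0.014,0,0, -0.1,0,-0.4,0.108,0.014,0,0, -0.1,0,-0.6,0.108,0.014,0,0, -0.1,0,-0.72,0.108,0.014,0,0, -0.1,0,-0.8,0.108,0.014,0,0, -0.1,0,-0.83,0.108,0.014,0,0, -0.1,0,-0.83,0.108,0.014,0,0]';python3 plan.py | head -1; python3 - <<'E'
from h import *
from scipy.spatial.transform import Rotation as R
c=robot.capture("wrist");T,W=wpts(c);s=robot.read_state()
M=R.from_euler("xyz",s["tool_rot"],degrees=True).as_matrix();g=s["tcp_pos"]-.027*M[:,2];print("grip",g)
q=W[c["depth"]>0];r=np.hypot(q[:,0]-g[0],q[:,1]-g[1])
# rim: highest point in each azimuth sector
k=q[(r<.045)&(q[:,2]>g[2]+.03)&(q[:,2]<g[2]+.06)];cc=circ(k);a=np.degrees(np.arctan2(k[:,1]-cc[1],k[:,0]-cc[0]))//15
P=np.array([np.median(np.sort(k[a==i],axis=0)[:, :],axis=0)*0+k[a==i][np.argsort(k[a==i][:,2])[-8:]].mean(0) for i in np.unique(a) if (a==i).sum()>15])
f=np.linalg.lstsq(np.c_[P[:,:2]-cc[:2],np.ones(len(P))],P[:,2],rcond=None)[0];print(cc,len(P),"slope x,y deg",np.degrees(f[:2]),"rim z",f[2])
E
```

```text
clock: 22.23
tcp_pos: [0.5581, 0.0539, 0.0479]
tool_rot: [179.8, -65.2, 97.8]
ft_force: [0.4, -0.4, -0.9]
opening: 0.0589
finger_force: 55.0
[ 25.9  53.2 -10.4  98.5 -50.   74.6  59.8] [0.55808402 0.05390776 0.04793017] y [0.991 0.132 0.001] d [-0.132  0.991  0.   ] lean 65.2 rel -0.24822892341957803 -0.0532421796637588 0.05888416143743868
grip [0.56159871 0.02928428 0.05990457]
[0.5612 0.0293 0.0312] 24 slope x,y deg [ 0.5498627  -0.39060146] rim z 0.103768945735353
```

```bash
python3 -m inch '[0,0,-0.04,0,0,0,0, 0,0,-0.08,0,0,0,0, 0,0,-0.115,0,0,0,0, 0,0,-0.115,0,0,0,0]'; python3 -m inch '[0,0,-0.005,0,0,0,0, 0,0,-0.01,0,0,0,0, 0,0,-0.01,0,0,0,0]'; python3 -m inch '[0,0,-0.005,0,0,0,0, 0,0,-0.01,0,0,0,0, 0,0,-0.01,0,0,0,0]'
```

```text
clock: 22.62
tcp_pos: [0.5575, 0.0528, 0.0294]
tool_rot: [-180.0, -65.3, 97.4]
ft_force: [-0.6, 0.3, -1.0]
opening: 0.059
finger_force: 55.0
clock: 22.87
tcp_pos: [0.5575, 0.0529, 0.0291]
tool_rot: [180.0, -65.4, 97.5]
ft_force: [-0.6, -1.0, 3.9]
opening: 0.059
finger_force: 55.0
clock: 23.12
tcp_pos: [0.5575, 0.053, 0.0291]
tool_rot: [179.9, -65.5, 97.6]
ft_force: [-1.8, -4.0, 11.5]
opening: 0.0589
finger_force: 54.9
```

```bash
python3 -m inch '[0,0,0.01,0,0,0,-0.35, 0,0,0.01,0,0,0,-0.5, 0,0,0.01,0,0,0,-0.75, 0,0,0.01,0,0,0,-1, 0,0,0.01,0,0,0,-1, 0,0,0.01,0,0,0,-1]' && python3 -m inch '[0,0,0.1,0,0,0,-1, 0,0,0.3,0,0,0,-1, 0,0,0.5,0,0,0,-1, 0,0,0.75,0,0,0,-1, 0,0,1,0,0,0,-1, 0,0,1,0,0,0,-1]' && python3 -m inch '[0,-0.2,0.2,0,0,0,-1, 0,-0.4,0.4,0,0,0,-1, 0,-0.6,0.5,0,0,0,-1, 0,-0.8,0.5,0,0,0,-1, 0,-0.8,0.5,0,0,0,-1, 0,-0.8,0.5,0,0,0,-1]'
python3 - <<'E'
from h import *
for n in("top","side"):
    c=robot.capture(n);p=pts(c);ok=c["depth"]>0;q=p[ok]
    r=np.hypot(q[:,0]-.56,q[:,1]-.03);k=q[(r<.05)&(q[:,2]>.076)&(q[:,2]<.094)];print(n,"cup rim",circ(k,.0325),np.percentile(k[:,2],[10,50,90]),len(k))
    r=np.hypot(q[:,0]-.578,q[:,1]-.307);k=q[(r<.08)&(q[:,2]>.04)&(q[:,2]<.05)];D=circ(k,.0645);print("dish",D,len(k))
    h=cv2.cvtColor(c["frame"],cv2.COLOR_RGB2HSV).astype(int)
    m=(np.hypot(p[...,0]-D[0],p[...,1]-D[1])<.06)&ok&(p[...,2]>.008)&((h[...,0]<35)|(h[...,1]<70))&(p[...,2]<.04)
    k,l,st,ce=cv2.connectedComponentsWithStats(m.astype(np.uint8));print("barrel px",m.sum(),[int(a[4]) for a in st[1:]],"px area of 1 barrel ~",.017*.022*c["fx"]*c["fy"]/np.median(c["depth"][m])**2)
    m=(np.hypot(p[...,0]-.56,p[...,1]-.03)<.027)&ok&(p[...,2]<.06);print("in cup: z",np.percentile(p[m][:,2],[5,50,95]) if m.sum() else None,"brass",(m&(h[...,0]>8)&(h[...,0]<35)&(h[...,1]>90)).sum(),m.sum())
    if n=="top": q=p[ok];k=q[(abs(q[:,2]-.013)<.008)&(q[:,1]>.13)&(abs(q[:,1]-.3)<.25)&(np.hypot(q[:,0]-D[0],q[:,1]-D[1])>.075)&(q[:,0]>.35)];print("stray",len(k))
print(robot.read_state()["clock"])
E
```

```text
clock: 23.62
tcp_pos: [0.5575, 0.053, 0.0282]
tool_rot: [-180.0, -65.3, 97.5]
ft_force: [-0.2, -0.2, 0.7]
opening: 0.0865
finger_force: 0.0
clock: 24.12
tcp_pos: [0.5602, 0.0528, 0.1861]
tool_rot: [178.6, -65.1, 98.8]
ft_force: [1.4, -0.2, -0.1]
opening: 0.0878
finger_force: 0.0
clock: 24.62
tcp_pos: [0.5576, -0.069, 0.2537]
tool_rot: [180.0, -65.2, 97.3]
ft_force: [-0.5, 0.4, 0.0]
opening: 0.0879
finger_force: 0.0
top cup rim [0.5593 0.0319 0.0325] [0.07816579 0.08396919 0.08639725] 111
dish [0.5781 0.3071 0.0645] 217
barrel px 518 [466, 38, 1, 2, 1, 3, 2, 1, 1, 1, 1, 1] px area of 1 barrel ~ 45.074024
in cup: z [0.00594087 0.01120145 0.05326075] brass 0 276
stray 636
side cup rim [0.5588 0.0306 0.0325] [0.07716312 0.08022194 0.08301465] 100
dish [0.5777 0.3063 0.0645] 209
barrel px 499 [2, 308, 1, 40, 1, 32, 1, 1, 28, 75, 1, 1, 7, 1] px area of 1 barrel ~ 54.1163
in cup: z [0.00088144 0.04451089 0.05941781] brass 4 77
24.7167
```

```bash
python3 -c "
from station import robot
print(robot.close_job())"
```

```text
the job is handed in; nothing more can be done
None
```

I poured the barrels into the blue dish, stood the cup upright and released on the mat, and handed the job in; the hand-in returned no verdict. My last checks found the cup empty and the dish in its place; I didn't count all eight barrels singly, and I handed in without following up an unclear bench check for strays.

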